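# Close the preserving jar: strainer disk in, band screwed down

### The arm

A 6-joint arm with a two-finger parallel gripper is mounted at the origin on a cart in front of the work surface, level with it; the furniture and walls round the work are solid. World frame = base frame: x ahead of the robot, y to its left, z up, the work surface at z = 0. Lengths are in m, angles in degrees, forces in N, time in s.
With the tool pointing down it reaches from about 0.375 to 0.9 m from the base axis. Payload 3.1 kg.
Tool frame: the origin (TCP) lies on the front face of the gripper's body, between the roots of the fingers; the fingertips stand 70 mm ahead of it and the grasp point (between the pads) lies 51 mm ahead of it; z points along the fingers, y is the line along which they close (so a half turn about z gives the same grasp; the last joint's range is limited). The gripper opens to 87 mm and grips with 3 to 60 N. Pads are 19 mm wide; open, the fingers measure 117 mm over their backs; the gripper's body (75 mm by 190 mm) begins 51 mm behind the grasp point.
Start: joints at [58.012, 30.224, 82.088, -0, 67.689, -10.227], TCP at [0.232, 0.58, 0.292] pointing down, gripper open.
Joint ranges: [-176.69, 176.69], [-43.24, 126.21], [12.49, 139.97], [-82, 262], [0, 151.66], [-163.58, 163.58]. Speed limits (degrees/s): [159.86, 159.86, 180, 180, 180, 180].

### API

Orientations are given as a 3x3 rotation matrix whose columns are the frame's x, y, z axes.
In Python, from station import sensors, vision, job, finder gives the robot as it stands.
- The arm moves only by the tool jog_arm, never from a script. Its argument "deltas" is a list of rows, each a list of 7 numbers: the turn, a rotation vector about the tool's x, y, z in degrees, then the shift along the tool's x, y, z in cm, then the closure in counts, from 0 (fully open) to 255 (shut). A call has 1 to 8 rows; each row is the pose to reach, as a shift and turn from the pose commanded when the call began, along the tool's axes at that moment; what a row does not reach only later rows make up. A row lasts 1/12 s, in which the tool goes at most 41.7 mm and 7.16 degrees, less where a joint would pass 70% of its speed; a pose out of reach is approached as far as the arm can. A call with a gripper value outside its range is refused whole. The fingers move at their own pace and stop on an object; "newtons" is the grip in N (left out, the last holds). Time passes only in rows, so rows that repeat a pose let the fingers close. It gives the time, the measured TCP pose, the force, the opening and the grip force at its end, in the units of the state.
- sensors.get_state(): the state, without advancing time (a new reading comes with each control period).
- vision.snapshot(name): name is "scene" or "side" or "wrist"; returns a dict with "img" (384x512x3 uint8, red, green, blue), "fovy" (degrees; the focal length in pixels is half the picture's height over the tangent of half this angle, whatever the lens; pixels are square), "cx", "cy" (the principal point, pixels), "pose" (4x4, takes a point from camera to world coordinates); the wrist camera has in their place "T_tool_cam" (4x4, takes a point from camera to tool coordinates, whose origin is the TCP and whose axes are the flange's). Camera axes: x right, y down, z forward; pixel columns grow to the right and rows downward; lengths in m; the calibration is good to about 2 mm. A picture is of the moment at which its call begins: read the wrist's pose just before it. There is no depth.
- job.hand_in(): hands the job in; it is judged then, once.
Trained networks look in the newest picture that a camera, given by its name, has taken for a name from the list of things; names that differ only in an ending like _2 or _b are one class to them, and where a whole thing is asked for, a point or a joint stands for the part that bears it (a point fixed in the world has none). Each returns a list of dicts, best first, with "conf" (0 to 1); they miss things now and then, are a little off and sometimes report something else, mostly with a low value. They report only what shows in the picture. A call takes as long as a camera call. They do not tell look-alikes from the thing itself.
- finder.spot_in(camera, thing): "xyz" ([x, y, z] in m, in world coordinates, good to about 4 mm: the middle of the surface that is visible of it).
- finder.masks_of(camera, thing): "mask" (384x512 bool, what is visible of it).
The state is a dict: "time_s": time; "qpos": joint angles; "joint_velocities": joint speeds; "joint_torque": joint torques, N m; "tcp_pos": TCP position; "tcp_rot": TCP orientation; "contact_force": force on the tool from outside, world axes, zero at the start; "wrist_torque": the same for the moment, N m; "width": finger opening in m; "grasp_force": force on a finger pad.
Only numpy, scipy, OpenCV 4.12 (cv2) and the standard library are available. Lean on these libraries where they do the work, as an engineer would, in place of code of your own. Each camera call takes 0.05 s, during which the arm holds its last target. There are 200 camera calls.

### The job

Close the white preserving jar: set the steel strainer disk with the black knob down flat in its mouth, then take the eared steel band straight up off the honey jar, lower it over the jar's neck with its ears in line with the ribs, and push the ears round clockwise (seen from above) as far as they will go, so that the band is fully screwed down over the disk. Set both parts down without dropping them. Leave the honey jar, the sink plug, the tea light, the pepper mill and the salt shaker standing where they are.

Things in the scene. Friction and masses are not known exactly. Their poses are not given: they have to be found in the camera images.
- jar: White preserving jar fixed on an oblong wooden stand (150 x 104 x 12 mm, long along x), which cannot move. Origin under the stand; z up. Body 92 mm across up to 76 mm high; neck 64 mm across, 116 mm high. Two-start thread on the neck, reaching 74 mm across, with two gaps at +x and -x, marked by raised ribs on the shoulder and sides and by the stand's long axis.
- jar_mouth (a point): Centre of the jar rim's top, 116 mm above the worktop; axes as the jar's (gaps at +x and -x). Mouth: bore 57.6 mm across, 5.5 mm deep to a ledge with a 48 mm hole. The band drops into the gaps if its x axis is within 14 degrees of this one, either way round; its centre then rests 4 mm below here. Clockwise it sinks 4 mm more to a firm stop about 72 degrees from the gaps.
- disk_knob (a point): Middle of the round black knob, 13 mm thick (15 at its foot) and 28 mm tall, on the loose steel strainer disk, 54 mm across, 5 mm thick; starts flat on the worktop. 19 mm above the disk's underside; z up. When the disk lies on the ledge in the mouth, this point is 13.5 mm above jar_mouth.
- disk: The same strainer disk, about 0.08 kg; origin at the centre of its underside.
- band_mid (a point): Centre of the loose steel screw band, half-way up (12 mm above its lower edge); z up. Skirt 86 mm outside, 77.6 inside, 24 high; flange at the top, 4 thick, hole 42. Two outward ears at +x and -x, 10 mm thick across y, as high as the skirt, reach 63 mm from the centre (free part's middle 53 mm out): lift by one, push them to turn. It starts 78 mm above the worktop.
- band: The same band, about 0.09 kg; origin at the centre of its lower edge. Two inner lugs under the ears, 13.5 mm wide, 5 high, 1 mm above the lower edge, reach in to 33.5 mm from the centre. It hangs over the honey jar's cap. A half turn makes no difference. Set on the jar out of line with the gaps, its centre stays about 8 mm above the rim; turned anticlockwise from the gaps it is blocked.
- honey_jar: Loose glass honey jar with a round cap, 58 x 62 mm, 86 mm high, 0.36 kg; origin at the centre of its underside. The band hangs over its top 20 mm. To be left standing.
- sink_plug: Loose chrome sink plug, disk with a small knob, 45 mm across, 19 mm high; bystander, origin at its underside.
- tea_light: Loose tea light, 38 mm across, 15 mm high; bystander, origin at its underside.
- pepper_mill: Loose wooden pepper mill, 58 mm across, 160 mm high; bystander, origin at its underside.
- salt_shaker: Loose glass salt shaker, 44 mm across, 90 mm high; bystander, origin at its underside.
Things that resemble listed ones, but are neither listed nor needed, are in the scene too. What is shaped like the band but orange is not meant. Leave any pink look-alike of the disk alone.

How it is judged (in metres and radians):
On the way, in this order (a step that is already met when the one before it is completed fails the run):
1. the disk lies flat on the ledge of the jar's mouth, let go, while the band is still away from the jar (horizontal distance between disk_knob and jar_mouth below 0.004 m and z of disk_knob in the frame of jar_mouth between 0.011 and 0.0155 m and angle between disk_knob's own z axis and vertical below 0.07 rad and horizontal distance between band_mid and jar_mouth above 0.08 m and contact force between the fingers and disk below 0.1 N), for 0.2 s.
2. the band is down over the neck with its lugs in the gaps, not yet turned home (horizontal distance between disk_knob and jar_mouth below 0.004 m and z of disk_knob in the frame of jar_mouth between 0.011 and 0.0155 m and angle between disk_knob's own z axis and vertical below 0.07 rad and horizontal distance between band_mid and jar_mouth below 0.005 m and z of band_mid in the frame of jar_mouth between -0.0055 and -0.0015 m and angle between band_mid's own z axis and vertical below 0.1 rad and angle between the x axis of band_mid and the x axis of jar_mouth, either way round below 0.5 rad), for 0.1 s.
At the end, for the whole second after the job is handed in: Disk flat in the mouth (centre within 4 mm, knob middle 11 to 15.5 mm above the rim, tilt under 0.07 rad); band screwed home over it: turned over 1.08 rad from the gaps, centre over 6 mm below the rim, within 5 mm of the axis, tilt under 0.07 rad; both at rest (horizontal distance between disk_knob and jar_mouth below 0.004 m and z of disk_knob in the frame of jar_mouth between 0.011 and 0.0155 m and angle between each of disk_knob, band_mid's own z axis and vertical below 0.07 rad and horizontal distance between band_mid and jar_mouth below 0.005 m and z of band_mid in the frame of jar_mouth below -0.006 m and angle between the x axis of band_mid and the x axis of jar_mouth, either way round above 1.08 rad and linear speed of each of band, disk below 0.02 m/s); the robot touches nothing.
It fails at once if a bystander (sink plug, tea light, pepper mill, salt shaker) pushed more than 30 mm from its place or tipped over (distance of any of sink_plug, tea_light, pepper_mill, salt_shaker from where it was at the start of the episode above 0.03 m or angle between any of sink_plug, tea_light, pepper_mill, salt_shaker's own z axis and vertical above 0.4 rad).
It fails at once if the honey jar pushed more than 50 mm from its place or tipped over (distance of honey_jar from where it was at the start of the episode above 0.05 m or angle between honey_jar's own z axis and vertical above 0.4 rad).
It fails at once if the disk is dropped on the jar (falls faster than 0.6 m/s at the mouth) (horizontal distance between disk_knob and jar_mouth below 0.03 m and z of disk_knob in the frame of jar_mouth below 0.06 m and linear speed of disk above 0.6 m/s).
It fails at once if the band is dropped on the jar (falls faster than 0.6 m/s at the mouth) (horizontal distance between band_mid and jar_mouth below 0.03 m and z of band_mid in the frame of jar_mouth below 0.06 m and linear speed of band above 0.6 m/s).
It also fails if it takes over 72 s, if anything falls off the work surface, if the arm or the gripper's body presses on something with over 40 N, if the wrist force passes 120 N, or if a joint passes its speed limit or range.

## Working session

There is one attempt and no reset: what is moved stays moved. The work goes in short steps, Python scripts to look and compute and a tool call to move; the robot and the scene stay as the last step left them, time stands still between calls to the robot, and variables do not carry over. Pictures are saved under pics/ and viewed, at most 12 in all, crops included, and the job is handed in when it is done.

Besides the shell and the picture viewer there is one more tool, called after "Emit:" by a JSON object that holds its "fn" and its "kwargs". jog_arm: Moves the arm, as the interface text tells. Its arguments: {"type":"object","properties":{"deltas":{"type":"array"},"newtons":{"type":"number"}},"required":["deltas"]}

```bash
mkdir -p pics; ls
cat > h.py <<'E'
import numpy as np, cv2
from station import sensors, vision, job, finder
np.set_printoptions(precision=4, suppress=True)
def snap(n, f=None):
    st=sensors.get_state(); s=vision.snapshot(n)
    if n=='wrist':
        T=np.eye(4);T[:3,:3]=st['tcp_rot'];T[:3,3]=st['tcp_pos'];s['pose']=T@s['T_tool_cam']
    if f: cv2.imwrite('pics/'+f,s['img'][:,:,::-1])
    s['f']=192/np.tan(np.radians(s['fovy'])/2)
    return s
def ray(s,u,v,z):
    d=s['pose'][:3,:3]@np.array([(u-s['cx'])/s['f'],(v-s['cy'])/s['f'],1]);o=s['pose'][:3,3]
    return o+d*(z-o[2])/d[2]
def proj(s,p):
    P=np.linalg.inv(s['pose'])@np.append(p,1); return np.array([s['cx']+s['f']*P[0]/P[2],s['cy']+s['f']*P[1]/P[2]])
def totool(p,st=None):
    "world displacement -> tool axes cm"
    st=st or sensors.get_state(); return 100*np.array(st['tcp_rot']).T@np.array(p)
E
python3 - <<'E'
from h import *
st=sensors.get_state();print(st['tcp_pos'],st['tcp_rot'],st['time_s'])
ims=[]
for c in ['scene','side','wrist']:
    s=snap(c);ims.append(s['img']);print(c,s['fovy'],s['pose'][:3,3])
    for t in ['jar','jar_mouth','disk','disk_knob','band','band_mid','honey_jar','sink_plug','tea_light','pepper_mill','salt_shaker']:
        try:
            for d in finder.spot_in(c,t)[:4]:print(' ',t,round(d['conf'],2),d['xyz'],proj(s,d['xyz']).round())
        except Exception as e: print(t,e)
cv2.imwrite('pics/a.png',cv2.resize(ims[0],(800,600))[:,:,::-1]);cv2.imwrite('pics/b.png',cv2.resize(ims[1],(800,600))[:,:,::-1]);cv2.imwrite('pics/c.png',ims[2][:,:,::-1])
E
```

```text
pics
[0.2314 0.58   0.2913] [[-0.9287  0.3707 -0.0012]
 [ 0.3707  0.9287 -0.0018]
 [ 0.0004 -0.0021 -1.    ]] 0.0
scene 47.67750696630837 [ 0.0471 -0.7739  0.7261]
  jar 0.81 [0.4904, -0.0475, 0.0525] [249. 212.]
  jar_mouth 0.96 [0.4852, -0.0501, 0.0506] [248. 214.]
  disk 0.6 [0.5226, 0.1384, 0.0087] [225. 186.]
  disk 0.58 [0.4843, 0.2481, 0.0021] [197. 174.]
  disk_knob 0.69 [0.5214, 0.1363, 0.0037] [225. 188.]
  disk_knob 0.58 [0.4823, 0.245, 0.0068] [197. 173.]
  band 0.95 [0.3402, -0.2631, 0.0231] [240. 303.]
  band 0.83 [0.5068, -0.2885, 0.0941] [316. 256.]
  band 0.59 [0.4814, 0.2441, 0.0067] [197. 173.]
  band_mid 0.86 [0.5079, -0.2865, 0.0902] [316. 257.]
  band_mid 0.62 [0.3408, -0.2589, 0.0259] [240. 301.]
  honey_jar 0.78 [0.5048, -0.2893, 0.0416] [313. 275.]
  sink_plug 0.73 [0.4577, -0.1429, 0.0105] [258. 252.]
  tea_light 0.67 [0.424, 0.1419, 0.0101] [194. 195.]
  tea_light 0.59 [0.5056, -0.289, 0.0926] [316. 257.]
  pepper_mill 0.97 [0.6788, 0.1661, 0.0776] [266. 148.]
  salt_shaker 0.9 [0.6856, -0.1825, 0.0479] [345. 218.]
side 49.219286383181085 [ 0.4538 -0.7083  
[... 247 characters left out ...]
081] [253. 182.]
  disk_knob 0.7 [0.4867, 0.2481, 0.0059] [237. 159.]
  disk_knob 0.5 [0.5253, 0.1432, 0.005] [254. 182.]
  band 0.84 [0.3536, -0.2609, 0.027] [186. 318.]
  band 0.63 [0.5177, -0.2834, 0.0918] [273. 300.]
  band_mid 0.73 [0.349, -0.2589, 0.0244] [184. 318.]
  band_mid 0.71 [0.4865, 0.2419, 0.0051] [237. 161.]
  band_mid 0.59 [0.515, -0.2833, 0.0902] [272. 300.]
  honey_jar 0.92 [0.5155, -0.2943, 0.0862] [273. 307.]
  sink_plug 0.8 [0.4551, -0.1411, 0.0057] [235. 269.]
  tea_light 0.64 [0.4248, 0.1372, 0.0063] [217. 186.]
  tea_light 0.35 [0.4878, 0.2501, 0.0047] [237. 159.]
  salt_shaker 0.58 [0.7022, -0.1852, 0.0519] [356. 261.]
wrist 63.05460858402488 [0.1692 0.6048 0.3841]
```

View pics/b.png

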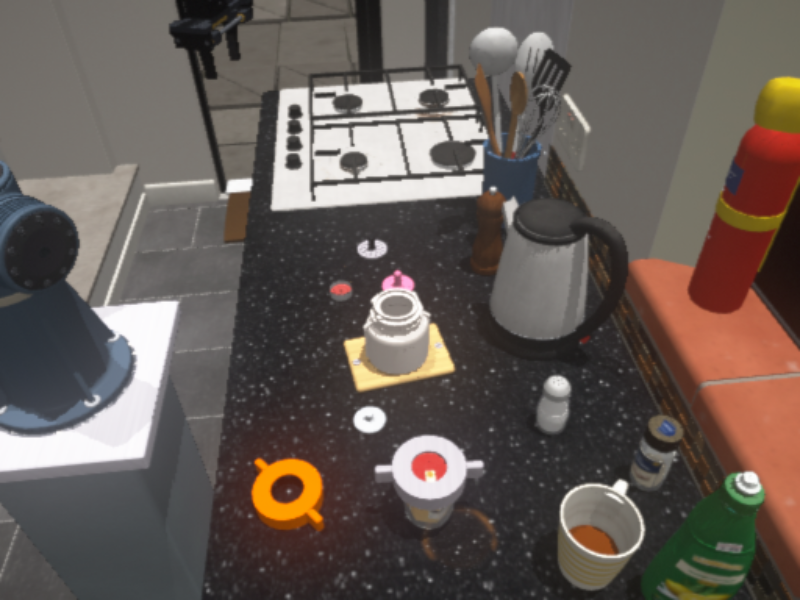

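View pics/a.png

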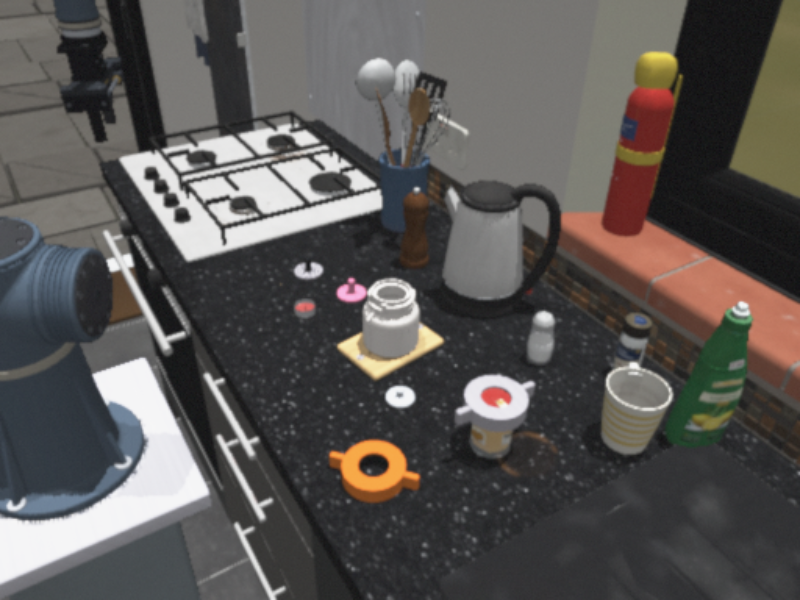

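The side view shows the steel disk with the black knob at (372,247), with a pink look-alike at (398,285). The steel band is on the honey jar at (430,470), with an orange look-alike at (287,493), and the white jar is at (398,335). A plain white sink plug is at (370,419). I choose the disk at about (0.485, 0.247) and the band at about (0.515, -0.287).

Emit:
{"fn": "jog_arm", "kwargs": {"deltas": [[0, 0, -7, -18, -10.8, 0, 0], [0, 0, -14, -36, -21.5, 0, 0], [0, 0, -22, -36, -21.5, 4, 0], [0, 0, -22, -36, -21.5, 5, 0], [0, 0, -22, -36, -21.5, 5, 0], [0, 0, -22, -36, -21.5, 5, 0], [0, 0, -22, -36, -21.5, 5, 0], [0, 0, -22, -36, -21.5, 5, 0]]}}

```text
time_s: 2.47
tcp_pos: [0.43, 0.3208, 0.2566]
tcp_rot: [[-1.0, -0.004, 0.001], [-0.004, 1.0, 0.0], [-0.001, 0.0, -1.0]]
contact_force: [0.3, -0.0, 0.6]
width: 0.087
grasp_force: 0.0
```

Emit:
{"fn": "jog_arm", "kwargs": {"deltas": [[0, 0, 0, 0, 0, 0, 0], [0, 0, 0, 0, 0, 0, 0], [0, 0, 0, 0, 0, 0, 0], [0, 0, 0, 0, 0, 0, 0]]}}

```text
time_s: 2.8
tcp_pos: [0.4282, 0.3233, 0.2567]
tcp_rot: [[-1.0, -0.005, -0.0], [-0.005, 1.0, 0.0], [0.0, 0.0, -1.0]]
contact_force: [-0.9, -0.3, 0.3]
width: 0.0871
grasp_force: 0.0
```

Run:
```python
from h import *
s=snap('wrist','d.png');print(s['T_tool_cam'])
for t in ['disk','disk_knob']:
    for d in finder.spot_in('wrist',t)[:4]:print(t,round(d['conf'],2),d['xyz'],proj(s,d['xyz']).round())
```

```text
[[ 0.0008 -0.9686 -0.2485  0.0673]
 [ 1.      0.0004  0.0015 -0.0007]
 [-0.0014 -0.2485  0.9686 -0.0918]
 [ 0.      0.      0.      1.    ]]
disk 0.83 [0.4822, 0.2554, 0.0055] [191. 219.]
disk 0.78 [0.5038, 0.1485, 0.0027] [101. 235.]
disk_knob 0.85 [0.5019, 0.1523, 0.0071] [103. 235.]
disk_knob 0.55 [0.4845, 0.254, 0.0054] [190. 221.]
```

View pics/d.png

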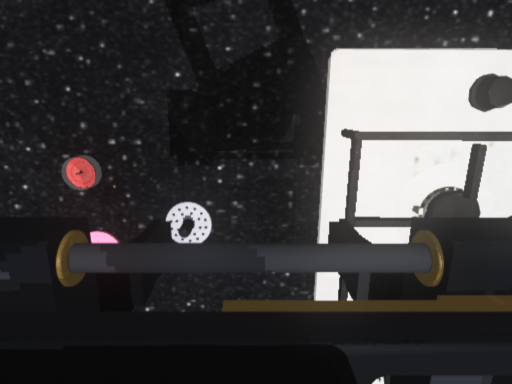

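Close view: the perforated steel disk with black knob is at (188,222). The tea light is at (81,173) and the pink look-alike's edge at (98,240). The choice is confirmed; I'll move nearer and measure.

Emit:
{"fn": "jog_arm", "kwargs": {"deltas": [[0, 0, 0, -1, -3.5, 2, 0], [0, 0, 0, -1, -7, 4, 0], [0, 0, 0, -1, -7, 6, 0], [0, 0, 0, -1, -7, 6, 0], [0, 0, 0, -1, -7, 6, 0]]}}

```text
time_s: 3.37
tcp_pos: [0.4387, 0.2529, 0.1962]
tcp_rot: [[-1.0, -0.005, -0.002], [-0.005, 1.0, -0.0], [0.002, -0.0, -1.0]]
contact_force: [0.7, 1.0, 0.0]
width: 0.0872
grasp_force: 0.0
```

```bash
cat >> h.py <<'E'
def circ(s,mask,z,R):
    "fit ground-plane circle of known radius R to mask outline"
    from scipy.optimize import least_squares
    c=max(cv2.findContours(mask.astype('uint8'),cv2.RETR_EXTERNAL,cv2.CHAIN_APPROX_NONE)[0],key=cv2.contourArea)
    c=cv2.convexHull(c)[:,0]
    P=np.array([ray(s,u,v,z)[:2] for u,v in c])
    r=least_squares(lambda q:np.hypot(*(P-q[:2]).T)-q[2],[*P.mean(0),R],loss='soft_l1',f_scale=.0005)
    return r.x,P
E
python3 - <<'E'
from h import *
s=snap('wrist','e.png')
st=sensors.get_state();print(st['tcp_pos'])
for m in finder.masks_of('wrist','disk'):
    k=m['mask'];v,u=np.nonzero(k);print(m['conf'],k.sum(),u.min(),u.max(),v.min(),v.max(),circ(s,k,.005,.027)[0])
for d in finder.spot_in('wrist','disk_knob')[:4]:print(d)
g=s['img'].min(2)>140
n,l,stt,c=cv2.connectedComponentsWithStats(g.astype('uint8'))
for i in range(1,n):
    if stt[i,4]>300: print(stt[i],c[i],circ(s,l==i,.005,.027)[0])
E
```

```text
[0.4395 0.2535 0.197 ]
0.7 1620 221 277 208 243 [0.4856 0.2522 0.0266]
0.45 169 152 167 272 291 [0.5396 0.1612 0.0087]
{'xyz': [0.4804, 0.2512, 0.0075], 'conf': 0.78}
{'xyz': [0.5314, 0.1586, 0.0054], 'conf': 0.6}
{'xyz': [0.4581, 0.0163, 0.0071], 'conf': 0.55}
[  403    20   109   224 13054] [457.1884 106.6735] [0.3968 0.4299 0.0993]
[ 469  134   43   84 2993] [493.3291 178.4901] [0.4294 0.4805 0.0415]
[ 222  210   54   33 1229] [248.5557 226.8446] [0.4873 0.252  0.0263]
```

View pics/e.png

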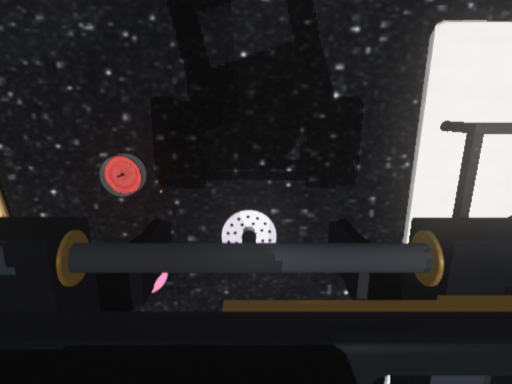

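The picture shows the disk centred under the gripper at (249,235), with nothing near the fingers. Fitted radius is 26.6 mm, which matches. Going down onto the knob.

Emit:
{"fn": "jog_arm", "kwargs": {"deltas": [[0, 0, 0, -3, 0, 2, 0], [0, 0, 0, -4.7, -0.1, 5, 0], [0, 0, 0, -4.7, -0.1, 8, 0], [0, 0, 0, -4.7, -0.1, 10, 0], [0, 0, 0, -4.7, -0.1, 11, 0], [0, 0, 0, -4.7, -0.1, 11.9, 0], [0, 0, 0, -4.7, -0.1, 11.9, 0], [0, 0, 0, -4.7, -0.1, 11.9, 0]]}}

```text
time_s: 4.18
tcp_pos: [0.4866, 0.2522, 0.0783]
tcp_rot: [[-1.0, -0.005, 0.001], [-0.005, 1.0, 0.0], [-0.001, 0.0, -1.0]]
contact_force: [-0.6, 0.1, 0.3]
width: 0.0873
grasp_force: 0.0
```

Emit:
{"fn": "jog_arm", "kwargs": {"deltas": [[0, 0, 0, 0, 0, 0, 100], [0, 0, 0, 0, 0, 0, 180], [0, 0, 0, 0, 0, 0, 230], [0, 0, 0, 0, 0, 0, 250], [0, 0, 0, 0, 0, 0, 250], [0, 0, 0, 0, 0, 0, 250], [0, 0, 0, 0, 0, 0, 250], [0, 0, 0, 0, 0, 0, 250]], "newtons": 25}}

```text
time_s: 4.85
tcp_pos: [0.4863, 0.2515, 0.0775]
tcp_rot: [[-1.0, -0.004, -0.0], [-0.004, 1.0, -0.0], [0.0, -0.0, -1.0]]
contact_force: [0.0, -0.7, -0.3]
width: 0.0417
grasp_force: 0.0
```

Emit:
{"fn": "jog_arm", "kwargs": {"deltas": [[0, 0, 0, 0, 0, 0, 250], [0, 0, 0, 0, 0, 0, 250], [0, 0, 0, 0, 0, 0, 250], [0, 0, 0, 0, 0, 0, 250], [0, 0, 0, 0, 0, 0, 250], [0, 0, 0, 0, 0, 0, 250], [0, 0, 0, 0, 0, 0, 250], [0, 0, 0, 0, 0, 0, 250]]}}

```text
time_s: 5.52
tcp_pos: [0.4863, 0.2516, 0.0775]
tcp_rot: [[-1.0, -0.004, -0.0], [-0.004, 1.0, -0.0], [0.0, -0.0, -1.0]]
contact_force: [0.2, -0.4, -0.4]
width: 0.012
grasp_force: 25.0
```

Emit:
{"fn": "jog_arm", "kwargs": {"deltas": [[0, 0, 0, 0, 0, 0, 250], [0, 0, 0, 0, 0, -1, 250], [0, 0, 0, 0, 0, -3, 250], [0, 0, 0, 0, 0, -6, 250], [0, 0, 0, 0, 0, -9, 250], [0, 0, 0, 0, 0, -13, 250], [0, 0, 0, 0, 0, -17, 250], [0, 0, 0, 0, 0, -17, 250]]}}

```text
time_s: 6.18
tcp_pos: [0.4899, 0.2529, 0.2558]
tcp_rot: [[-1.0, -0.005, 0.015], [-0.005, 1.0, 0.004], [-0.015, 0.004, -1.0]]
contact_force: [0.5, 0.4, -1.2]
width: 0.0121
grasp_force: 25.0
```

Emit:
{"fn": "jog_arm", "kwargs": {"deltas": [[0, 0, 0, 0.5, -2, -0.5, 250], [0, 0, 0, 2, -6, -1, 250], [0, 0, 0, 3, -10, -2, 250], [0, 0, 0, 4, -14, -3, 250], [0, 0, 0, 5, -18, -3, 250], [0, 0, 0, 6, -22, -3, 250], [0, 0, 0, 6.5, -26, -3, 250], [0, 0, 0, 7, -29, -3, 250]]}}

```text
time_s: 6.85
tcp_pos: [0.4164, -0.041, 0.278]
tcp_rot: [[-1.0, -0.003, 0.001], [-0.003, 1.0, -0.001], [-0.001, -0.001, -1.0]]
contact_force: [0.4, 0.0, -1.1]
width: 0.0121
grasp_force: 25.0
```

Emit:
{"fn": "jog_arm", "kwargs": {"deltas": [[0, 0, 0, 0, -1, 0, 250], [0, 0, 0, 0, -1.3, 0, 250], [0, 0, 0, 0, -1.3, 0, 250], [0, 0, 0, 0, -1.3, 0, 250]]}}

```text
time_s: 7.18
tcp_pos: [0.4174, -0.0507, 0.2775]
tcp_rot: [[-1.0, -0.005, -0.0], [-0.005, 1.0, 0.001], [0.0, 0.001, -1.0]]
contact_force: [0.2, 1.1, -0.6]
width: 0.0121
grasp_force: 25.0
```

Run:
```python
from h import *
print(sensors.get_state()['tcp_pos'],sensors.get_state()['width'])
S={c:snap(c) for c in ['scene','side','wrist']}
import pickle;pickle.dump(S,open('S.pkl','wb'))
a=S['side'];cv2.imwrite('pics/f.png',np.hstack([cv2.resize(a['img'][170:280,180:330],(400,293)),cv2.resize(S['scene']['img'][150:260,170:320],(400,293))])[:,:,::-1])
cv2.imwrite('pics/g.png',S['wrist']['img'][:,:,::-1])
```

```text
[ 0.4174 -0.0507  0.2775] 0.012061984716670936
```

View pics/g.png

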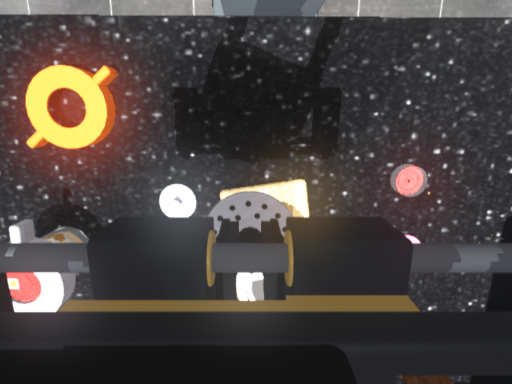

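The wrist view shows the held disk at (250,215) hiding the jar, with the stand's near edge from (221,191) to (305,180). I'll use it together with the scene and side crops.

View pics/f.png

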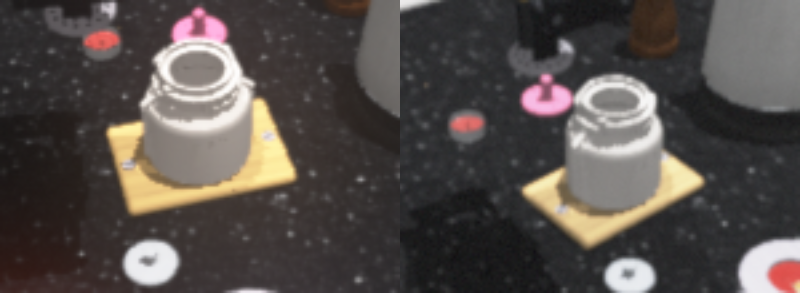

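Run:
```python
from h import *
import pickle;S=pickle.load(open('S.pkl','rb'))
w=S['wrist']
for u,v in [(221,191),(305,180),(309,217)]: print(ray(w,u,v,.012))
for c in ['scene','side']:
    s=S[c];h=cv2.cvtColor(s['img'],cv2.COLOR_RGB2HSV)
    m=(h[:,:,0]>12)&(h[:,:,0]<28)&(h[:,:,1]>70)&(h[:,:,2]>120);m[:180]=0;m[260:]=0;m[:,:200]=0;m[:,310:]=0
    pts=[x for x in cv2.findContours(m.astype('uint8'),0,cv2.CHAIN_APPROX_NONE)[0] if len(x)>15]
    hull=cv2.convexHull(np.vstack(pts))[:,0]
    P=np.array([ray(s,u,v,.008)[:2] for u,v in hull],'f')
    print(c,cv2.minAreaRect(P),m.sum())
```

```text
[ 0.4407 -0.0837  0.012 ]
[0.4268 0.0146 0.012 ]
[0.4723 0.0217 0.012 ]
scene ((0.5056853890419006, -0.025512628257274628), (0.1546538770198822, 0.10984441637992859), 8.385921478271484) 643
side ((0.5092781186103821, -0.023538097739219666), (0.15187598764896393, 0.1098676547408104), 8.484597206115723) 1082
```

The crops show the jar upright on its stand. The bore centre is near (255,195) in the side view and (251,188) in the scene view, and the stand is turned about +8°.

Run:
```python
from h import *
import pickle;S=pickle.load(open('S.pkl','rb'))
from scipy.optimize import minimize
# silhouettes: refine axis (x,y) by matching rim-top + body profile with the white mask
th=np.linspace(0,2*np.pi,60)
prof=[(.046,.012),(.046,.07),(.037,.1),(.032,.116)]
for c,pk in [('scene',(250.6,187.9)),('side',(254.6,195.1))]:
    s=S[c];print(c,'pick z.116',ray(s,*pk,.116),'z.1105',ray(s,*pk,.1105), 'px/m',s['f']/np.linalg.norm(s['pose'][:3,3]-[.508,-.024,.11]))
    ms=finder.masks_of  # fresh masks below
    h=cv2.cvtColor(s['img'],cv2.COLOR_RGB2HSV)
    m=((h[:,:,1]<60)&(h[:,:,2]>95)).astype('uint8');m=cv2.morphologyEx(m,cv2.MORPH_CLOSE,np.ones((7,7)))
    n,l,st,ce=cv2.connectedComponentsWithStats(m);i=l[int(pk[1])+25,int(pk[0])];M=l==i;print(st[i])
    def iou(q,show=False):
        A=np.zeros(M.shape,'uint8')
        for (r0,z0),(r1,z1) in [((.046,.012),(.046,.070)),((.032,.07),(.032,.116)),((.037,.098),(.037,.108))]:
            P=np.array([proj(s,[q[0]+r*np.cos(t),q[1]+r*np.sin(t),z]) for r,z in ((r0,z0),(r1,z1)) for t in th])
            cv2.fillConvexPoly(A,cv2.convexHull(np.round(P*16).astype('int32')),1,shift=4)
        return -(A.astype(bool)&M).sum()/(A.astype(bool)|M).sum()
    g=[(iou((x,y)),x,y) for x in np.arange(.498,.52,.001) for y in np.arange(-.036,-.012,.001)]
    g.sort();print(np.array(g[:4]))
```

```text
scene pick z.116 [ 0.5009 -0.0357  0.116 ] z.1105 [ 0.5049 -0.0291  0.1105] px/m 404.4480908509963
[ 228  178   45   52 1670]
[[-0.9409  0.509  -0.02  ]
 [-0.9364  0.507  -0.023 ]
 [-0.9364  0.508  -0.022 ]
 [-0.9363  0.508  -0.021 ]]
side pick z.116 [ 0.5107 -0.0295  0.116 ] z.1105 [ 0.5113 -0.0235  0.1105] px/m 451.4997912471598
[ 226  184   57   55 2009]
[[-0.9151  0.507  -0.017 ]
 [-0.9141  0.507  -0.018 ]
 [-0.9141  0.508  -0.017 ]
 [-0.9113  0.508  -0.018 ]]
```

Emit:
{"fn": "jog_arm", "kwargs": {"deltas": [[0, 0, 0, -3, 0.8, -0.8, 250], [0, 0, 0, -6.5, 1.6, -1.6, 250], [0, 0, 0, -10, 2.6, -2.3, 250], [0, 0, 0, -13, 2.8, -2.3, 250], [0, 0, 0, -13.3, 2.8, -2.3, 250], [0, 0, 0, -13.3, 2.8, -2.3, 250], [0, 0, 0, -13.3, 2.8, -2.3, 250]]}}

```text
time_s: 7.92
tcp_pos: [0.5493, -0.0219, 0.2997]
tcp_rot: [[-1.0, -0.006, -0.003], [-0.006, 1.0, 0.001], [0.003, 0.001, -1.0]]
contact_force: [-0.1, -0.4, -1.1]
width: 0.012
grasp_force: 25.0
```

Run:
```python
from h import *
print(sensors.get_state()['tcp_pos'])
s=snap('wrist');import pickle;pickle.dump(s,open('w.pkl','wb'))
cv2.imwrite('pics/i.png',cv2.resize(s['img'][40:280,100:420],(800,600),interpolation=cv2.INTER_CUBIC)[:,:,::-1])
```

```text
[ 0.5493 -0.0219  0.2997]
```

View pics/i.png

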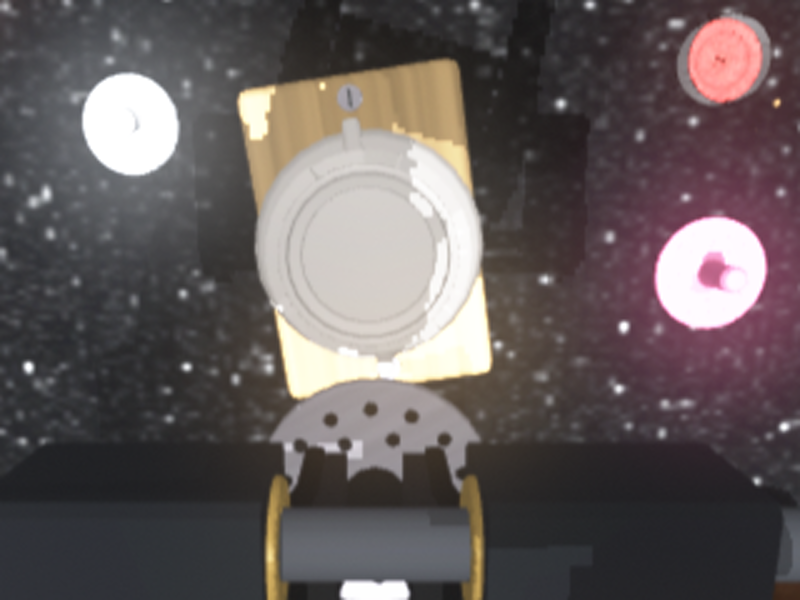

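The crop shows the jar bore circle centred at (369,256) with radius 82 px (at 2.5x scale), ribs at (351,130) and (387,370), and the held disk's near arc from (270,440) over (375,379) to (482,440).

Run:
```python
from h import *
import pickle;s=pickle.load(open('w.pkl','rb'))
from scipy.optimize import least_squares
f=lambda x,y:((x+.5)/2.5-.5+100,(y+.5)/2.5-.5+40)
print('bore',ray(s,*f(368.5,256.5),.116),'hole',ray(s,*f(369,254),.1105))
for p in [(287,256),(450,256),(369,173),(369,341)]: print(ray(s,*f(*p),.116)[:2])
a=ray(s,*f(351,130),.07);b=ray(s,*f(387,370),.07);print('rib yaw',np.degrees(np.arctan2(*(b-a)[1::-1])))
c=[ray(s,*f(*p),.012) for p in [(240,92),(457,60),(491,372),(292,398)]];print('stand',np.mean(c,0),[np.degrees(np.arctan2(*(q-p)[1::-1])) for p,q in [(c[0],c[3]),(c[1],c[2]),(c[0],c[1]),(c[3],c[2])]])
z=.2997-.0725
# disk arc: top-most grey boundary pixels per column in crop
g=cv2.resize(s['img'][40:280,100:420],(800,600),interpolation=cv2.INTER_CUBIC).astype(int)
P=[]
for x in list(range(300,470,6)):
    col=g[372:440,x]; d=(col.max(1)-col.min(1)<40)&(col.mean(1)>70)&(col.mean(1)<200)
    # last start of a long grey run
    y=next((i for i in range(len(d)-8) if d[i:i+8].all()),None)
    if y is not None:P.append((x,372+y))
print(P)
W=np.array([ray(s,*f(*p),z)[:2] for p in P])
r=least_squares(lambda q:np.hypot(*(W-q).T)-.027,[.549,-.022],loss='soft_l1',f_scale=.0005);print('disk c',r.x,np.abs(r.fun).max())
```

```text
bore [ 0.5073 -0.0245  0.116 ] hole [ 0.5069 -0.0243  0.1105]
[ 0.5073 -0.0529]
[0.507 0.004]
[ 0.4791 -0.0244]
[ 0.5374 -0.0241]
rib yaw 8.908791094442659
stand [ 0.508 -0.024  0.012] [np.float64(8.23936136468505), np.float64(8.497963494223677), np.float64(98.2773916769067), np.float64(98.04881738153288)]
[(300, 400), (306, 398), (312, 396), (318, 392), (324, 390), (330, 388), (336, 385), (342, 383), (348, 382), (354, 381), (360, 380), (366, 380), (372, 380), (378, 379), (384, 378), (390, 380), (396, 381), (402, 382), (408, 383), (414, 384), (420, 384), (426, 383), (432, 382), (438, 381), (444, 381), (450, 380), (456, 379), (462, 378), (468, 377)]
disk c [ 0.5498 -0.0198] 0.005105870554438504
```

Emit:
{"fn": "jog_arm", "kwargs": {"deltas": [[0, 0, 0, 2, -0.1, 0, 250], [0, 0, 0, 4.2, -0.2, 1, 250], [0, 0, 0, 4.2, -0.2, 4, 250], [0, 0, 0, 4.2, -0.2, 7, 250], [0, 0, 0, 4.2, -0.2, 8.5, 250], [0, 0, 0, 4.2, -0.2, 9, 250], [0, 0, 0, 4.2, -0.2, 9, 250], [0, 0, 0, 4.2, -0.2, 9, 250]]}}

```text
time_s: 8.63
tcp_pos: [0.5082, -0.0254, 0.2111]
tcp_rot: [[-1.0, -0.004, 0.0], [-0.004, 1.0, -0.0], [-0.0, -0.0, -1.0]]
contact_force: [-0.4, -0.2, -0.1]
width: 0.0124
grasp_force: 25.0
```

Run:
```python
from h import *
st=sensors.get_state();print(st['tcp_pos'],st['tcp_rot'],st['contact_force'])
```

```text
[ 0.5082 -0.0254  0.2111] [[-1.     -0.0039  0.0002]
 [-0.0039  1.     -0.0001]
 [-0.0002 -0.0001 -1.    ]] [-0.4283 -0.1505 -0.0847]
```

Emit:
{"fn": "jog_arm", "kwargs": {"deltas": [[0, 0, 0, 0.1, 0.1, 0, 250], [0, 0, 0, 0.1, 0.1, 0.5, 250], [0, 0, 0, 0.1, 0.1, 1, 250], [0, 0, 0, 0.1, 0.1, 1.3, 250], [0, 0, 0, 0.1, 0.1, 1.6, 250], [0, 0, 0, 0.1, 0.1, 1.9, 250], [0, 0, 0, 0.1, 0.1, 2.1, 250], [0, 0, 0, 0.1, 0.1, 2.1, 250]]}}

```text
time_s: 9.3
tcp_pos: [0.5072, -0.0243, 0.189]
tcp_rot: [[-1.0, -0.004, -0.001], [-0.004, 1.0, 0.0], [0.001, 0.0, -1.0]]
contact_force: [-0.2, 0.1, -1.2]
width: 0.0121
grasp_force: 25.0
```

Emit:
{"fn": "jog_arm", "kwargs": {"deltas": [[0, 0, 0, 0, 0, 0.1, 250], [0, 0, 0, 0, 0, 0.2, 250], [0, 0, 0, 0, 0, 0.2, 250]]}}

```text
time_s: 9.55
tcp_pos: [0.5076, -0.0243, 0.1879]
tcp_rot: [[-1.0, -0.004, 0.0], [-0.004, 1.0, -0.0], [-0.0, -0.0, -1.0]]
contact_force: [-0.3, -0.5, 1.7]
width: 0.0125
grasp_force: 25.0
```

The force turned upward at TCP z = 0.188, exactly the ledge height. Releasing a little, then going up.

Emit:
{"fn": "jog_arm", "kwargs": {"deltas": [[0, 0, 0, 0, 0, 0, 240], [0, 0, 0, 0, 0, 0, 215], [0, 0, 0, 0, 0, 0, 180], [0, 0, 0, 0, 0, 0, 160], [0, 0, 0, 0, 0, 0, 160], [0, 0, 0, 0, 0, 0, 160], [0, 0, 0, 0, 0, 0, 160]]}}

```text
time_s: 10.13
tcp_pos: [0.5074, -0.0243, 0.1874]
tcp_rot: [[-1.0, -0.004, -0.0], [-0.004, 1.0, 0.0], [0.0, 0.0, -1.0]]
contact_force: [-0.1, -0.1, -0.1]
width: 0.0308
grasp_force: 0.0
```

Emit:
{"fn": "jog_arm", "kwargs": {"deltas": [[0, 0, 0, 0, 0, -1, 160], [0, 0, 0, 0, 0, -3, 160], [0, 0, 0, 0, 0, -6, 160], [0, 0, 0, -2, 0, -9, 160], [0, 0, 0, -4, 0, -11, 160], [0, 0, 0, -4, 0, -11, 160], [0, 0, 0, -4, 0, -11, 160]]}}

```text
time_s: 10.72
tcp_pos: [0.5484, -0.0243, 0.2993]
tcp_rot: [[-1.0, -0.005, 0.004], [-0.005, 1.0, -0.001], [-0.004, -0.001, -1.0]]
contact_force: [-1.0, 0.3, 0.6]
width: 0.0321
grasp_force: 0.0
```

Run:
```python
from h import *
print(sensors.get_state()['tcp_pos'])
s=snap('wrist');import pickle;pickle.dump(s,open('w2.pkl','wb'))
t=snap('side')
im=np.vstack([cv2.resize(s['img'][80:230,150:350],(533,400),interpolation=cv2.INTER_CUBIC)])
im2=cv2.resize(t['img'][160:260,200:300],(267,267),interpolation=cv2.INTER_CUBIC);im2=np.vstack([im2,np.zeros((133,267,3),'uint8')])
cv2.imwrite('pics/j.png',np.hstack([im,im2])[:,:,::-1])
```

```text
[ 0.5484 -0.0243  0.2993]
```

View pics/j.png

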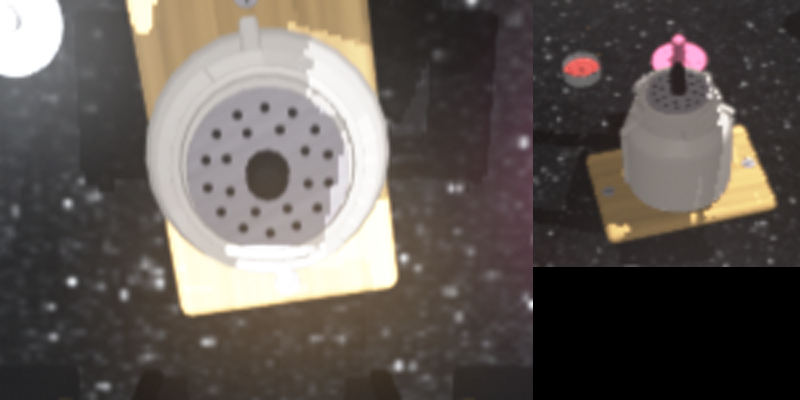

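The disk lies flat in the mouth, knob at (267,173) in the left crop, concentric with the rim. Next I go to the band.

Emit:
{"fn": "jog_arm", "kwargs": {"deltas": [[0, 0, 0, 0, -3, 0, 160], [0, 0, 0, 0, -7, 0, 160], [0, 0, 0, 0, -11, 0, 160], [0, 0, 0, 0, -15, 0, 160], [0, 0, 0, 0, -19, 0, 160], [0, 0, 0, 0, -23, 0, 160], [0, 0, 0, 0, -26, 0, 160], [0, 0, 0, 0, -26, 0, 160]]}}

```text
time_s: 11.48
tcp_pos: [0.5471, -0.2899, 0.2955]
tcp_rot: [[-1.0, 0.002, -0.002], [0.002, 1.0, -0.002], [0.002, -0.002, -1.0]]
contact_force: [0.6, -0.1, 0.9]
width: 0.0322
grasp_force: 0.0
```

Emit:
{"fn": "jog_arm", "kwargs": {"deltas": [[0, 0, 0, 0, 0, 0, 160], [0, 0, 0, 0, 0, 0, 160], [0, 0, 0, 0, 0, 0, 160]]}}

```text
time_s: 11.73
tcp_pos: [0.5477, -0.2822, 0.2965]
tcp_rot: [[-1.0, -0.005, -0.003], [-0.005, 1.0, 0.002], [0.003, 0.002, -1.0]]
contact_force: [0.4, 0.5, 0.3]
width: 0.0323
grasp_force: 0.0
```

Run:
```python
from h import *
st=sensors.get_state();print(st['tcp_pos'],st['qpos'])
s=snap('wrist')
ms=finder.masks_of('wrist','band')
import pickle;pickle.dump((s,[m['mask'] for m in ms[:3]]),open('w3.pkl','wb'))
o=s['img'].copy()
for m in ms[:3]:
    k=m['mask'];v,u=np.nonzero(k);print(m['conf'],k.sum(),u.min(),u.max(),v.min(),v.max())
    cs=cv2.findContours(k.astype('uint8'),cv2.RETR_EXTERNAL,cv2.CHAIN_APPROX_NONE)[0];cv2.drawContours(o,cs,-1,(0,255,0),1)
cv2.imwrite('pics/k.png',cv2.resize(o[20:290,80:440],(800,600),interpolation=cv2.INTER_CUBIC)[:,:,::-1])
```

```text
[ 0.5477 -0.2822  0.2965] [ -37.6448   29.3285   83.0331    0.0248   67.8386 -127.9612]
0.74 1825 237 319 0 29
```

View pics/k.png

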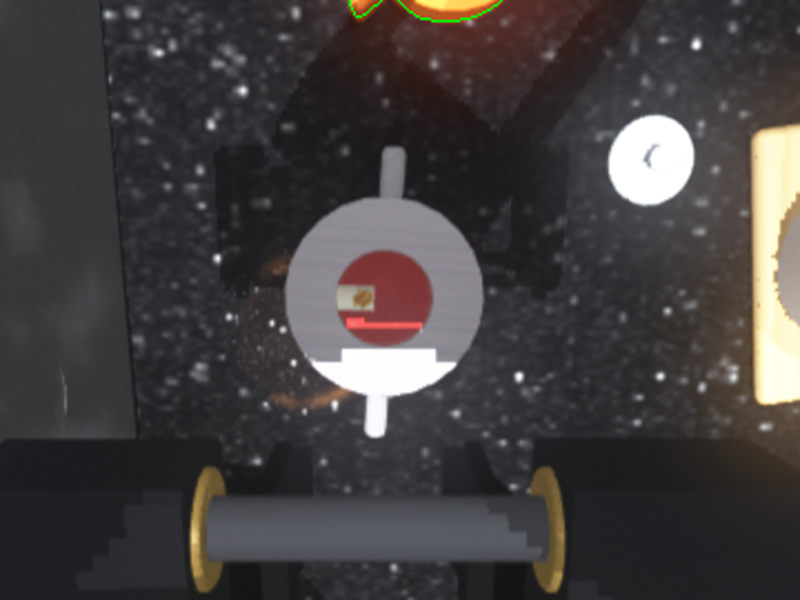

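The band is grey-white, centred at (385,297) with radius 99 px. Its ears run from (394,148) to (375,436), so it is turned about -4°. The orange look-alike is at the top edge. The network only marked the orange one, so I use my own pixels.

Run:
```python
from h import *
import pickle;s,_=pickle.load(open('w3.pkl','rb'))
f=lambda x,y:((x+.5)/2.2222-.5+80,(y+.5)/2.2222-.5+20)
g=s['img'].astype(int)
L=[ray(s,*f(*p),.09)[:2] for p in [(286,297),(484,297),(385,196),(385,397),(393,146),(375,438),(385,298)]]
print(np.array(L))
c=(L[0]+L[1]+L[2]+L[3])/4;d=L[5]-L[4];y=np.arctan2(d[1],d[0]);print('c',c,(L[4]+L[5])/2,'D',L[1]-L[0],L[3]-L[2],'ears',np.hypot(*d),np.degrees(y))
st=sensors.get_state();R=np.array(st['tcp_rot'])
tgt=np.append(c-.055*np.array([np.cos(y),np.sin(y)]),.131)
print(tgt,100*R.T@(tgt-np.array(st['tcp_pos'])), 'phi',np.degrees(np.arctan2(R[1,1],R[0,1])))
```

```text
[[ 0.5187 -0.3212]
 [ 0.5182 -0.2362]
 [ 0.4765 -0.2791]
 [ 0.563  -0.2784]
 [ 0.4568 -0.276 ]
 [ 0.5822 -0.2827]
 [ 0.5189 -0.2788]]
c [ 0.5191 -0.2787] [ 0.5195 -0.2794] D [-0.0005  0.085 ] [0.0864 0.0008] ears 0.1255642749543687 -3.0427183135572777
[ 0.4642 -0.2758  0.131 ] [ 8.3892  0.6796 16.631 ] phi 90.34599093609079
```

Emit:
{"fn": "jog_arm", "kwargs": {"deltas": [[0, 0, 3.5, 3, 0.3, 1, 160], [0, 0, 3.5, 6, 0.5, 2, 160], [0, 0, 3.5, 8.4, 0.7, 5, 160], [0, 0, 3.5, 8.4, 0.7, 8, 160], [0, 0, 3.5, 8.4, 0.7, 11, 160], [0, 0, 3.5, 8.4, 0.7, 12, 160], [0, 0, 3.5, 8.4, 0.7, 12, 160], [0, 0, 3.5, 8.4, 0.7, 12, 160]]}}

```text
time_s: 12.5
tcp_pos: [0.4651, -0.2772, 0.1779]
tcp_rot: [[-0.998, 0.056, 0.0], [0.056, 0.998, -0.0], [-0.0, -0.0, -1.0]]
contact_force: [0.3, -0.8, 0.2]
width: 0.0324
grasp_force: 0.0
```

Run:
```python
from h import *
st=sensors.get_state();R=np.array(st['tcp_rot'])
tgt=np.array([.4642,-.2758,.131])
print(st['tcp_pos'],100*R.T@(tgt-np.array(st['tcp_pos'])), 'phi',np.degrees(np.arctan2(R[1,1],R[0,1])),R[:,2])
```

```text
[ 0.4651 -0.2772  0.1779] [0.0996 0.1306 4.6891] phi 86.80606233667416 [ 0.0001 -0.     -1.    ]
```

Emit:
{"fn": "jog_arm", "kwargs": {"deltas": [[0, 0, 0, 0.1, 0.1, 1, 160], [0, 0, 0, 0.1, 0.1, 2.5, 160], [0, 0, 0, 0.1, 0.1, 4, 160], [0, 0, 0, 0.1, 0.1, 4.7, 160], [0, 0, 0, 0.1, 0.1, 4.7, 160], [0, 0, 0, 0.1, 0.1, 4.7, 160]]}}

```text
time_s: 13.0
tcp_pos: [0.464, -0.2766, 0.131]
tcp_rot: [[-0.998, 0.057, 0.001], [0.057, 0.998, -0.001], [-0.001, -0.001, -1.0]]
contact_force: [0.0, -0.4, 1.2]
width: 0.0323
grasp_force: 0.0
```

Emit:
{"fn": "jog_arm", "kwargs": {"deltas": [[0, 0, 0, 0, 0, 0, 200], [0, 0, 0, 0, 0, 0, 220], [0, 0, 0, 0, 0, 0, 235], [0, 0, 0, 0, 0, 0, 250], [0, 0, 0, 0, 0, 0, 250], [0, 0, 0, 0, 0, 0, 250], [0, 0, 0, 0, 0, 0, 250], [0, 0, 0, 0, 0, 0, 250]], "newtons": 50}}

```text
time_s: 13.67
tcp_pos: [0.4637, -0.2766, 0.1309]
tcp_rot: [[-0.998, 0.057, 0.001], [0.057, 0.998, -0.001], [-0.001, -0.0, -1.0]]
contact_force: [-0.7, 1.1, 2.7]
width: 0.0094
grasp_force: 50.0
```

Emit:
{"fn": "jog_arm", "kwargs": {"deltas": [[0, 0, 0, 0, 0, -0.4, 250], [0, 0, 0, 0, 0, -1, 250], [0, 0, 0, 0, 0, -2, 250], [0, 0, 0, 0, 0, -3, 250], [0, 0, 0, 0, 0, -4.5, 250], [0, 0, 0, 0, 0, -7, 250], [0, 0, 0, 0, 0, -10, 250], [0, 0, 0, 0, 0, -12, 250]]}}

```text
time_s: 14.33
tcp_pos: [0.464, -0.2768, 0.2537]
tcp_rot: [[-0.998, 0.057, 0.002], [0.057, 0.998, -0.002], [-0.002, -0.002, -1.0]]
contact_force: [0.3, -0.3, -0.2]
width: 0.0094
grasp_force: 50.0
```

Run:
```python
from h import *
st=sensors.get_state();R=np.array(st['tcp_rot'])
y=np.radians(8.4);c=np.array([.5073,-.0244])
tgt=np.append(c-.055*np.array([np.cos(y),np.sin(y)]),.25)
print(tgt,st['tcp_pos'],st['width'],st['grasp_force'],100*R.T@(tgt-np.array(st['tcp_pos'])), 'phi',np.degrees(np.arctan2(R[1,1],R[0,1])))
for c in ['side','scene']:
    s=snap(c)
    for d in finder.spot_in(c,'honey_jar')[:1]:print(d)
```

```text
[ 0.4529 -0.0324  0.25  ] [ 0.464  -0.2768  0.2537] 0.009429080863104747 49.999721478670835 [ 2.4948 24.3304  0.3143] phi 86.7439724105105
{'xyz': [0.5148, -0.2942, 0.0775], 'conf': 0.74}
{'xyz': [0.505, -0.2902, 0.0685], 'conf': 0.89}
```

Emit:
{"fn": "jog_arm", "kwargs": {"deltas": [[0, 0, -1, 0.3, 1.5, 0, 250], [0, 0, -3, 0.6, 5, 0, 250], [0, 0, -5, 1, 9, 0, 250], [0, 0, -7, 1.5, 13, 0, 250], [0, 0, -9, 2, 17, 0, 250], [0, 0, -11, 2.3, 21, 0, 250], [0, 0, -11.7, 2.5, 23.5, 0, 250], [0, 0, -11.7, 2.5, 24.3, 0.3, 250]]}}

```text
time_s: 15.2
tcp_pos: [0.4493, -0.0276, 0.2464]
tcp_rot: [[-0.988, -0.152, -0.005], [-0.152, 0.988, 0.003], [0.005, 0.004, -1.0]]
contact_force: [0.2, 0.7, -0.7]
width: 0.0096
grasp_force: 50.0
```

Emit:
{"fn": "jog_arm", "kwargs": {"deltas": [[0, 0, 0, 0, 0, 0, 250], [0, 0, 0, 0, 0, 0, 250], [0, 0, 0, 0, 0, 0, 250], [0, 0, 0, 0, 0, 0, 250]]}}

```text
time_s: 15.53
tcp_pos: [0.4527, -0.0337, 0.2473]
tcp_rot: [[-0.989, -0.145, -0.0], [-0.145, 0.989, -0.0], [0.0, -0.0, -1.0]]
contact_force: [0.4, 0.8, -0.7]
width: 0.0092
grasp_force: 50.0
```

```bash
cat > t.py <<'E'
from h import *
st=sensors.get_state();R=np.array(st['tcp_rot'])
y=np.radians(8.4);c=np.array([.5073,-.0244])
tgt=np.append(c-.0553*np.array([np.cos(y),np.sin(y)]),.19)
print(tgt,st['tcp_pos'],st['width'],100*R.T@(tgt-np.array(st['tcp_pos'])), 'phi',np.degrees(np.arctan2(R[1,1],R[0,1])),R[:,2],st['qpos'])
E
python3 t.py;python3 - <<'E'
from h import *
a=snap('side');b=snap('scene')
im=np.hstack([cv2.resize(x['img'][120:270,180:330],(400,400),interpolation=cv2.INTER_CUBIC) for x in (a,b)])
import pickle;pickle.dump((a,b),open('hov.pkl','wb'))
cv2.imwrite('pics/l.png',im[:,:,::-1])
E
```

```text
[ 0.4526 -0.0325  0.19  ] [ 0.4527 -0.0337  0.2473] 0.009236752754105395 [-0.005   0.121   5.7302] phi 98.33821374894337 [-0.0001 -0.0003 -1.    ] [ -18.3973   21.272   108.6998   -0.0207   50.0275 -116.7222]
```

View pics/l.png

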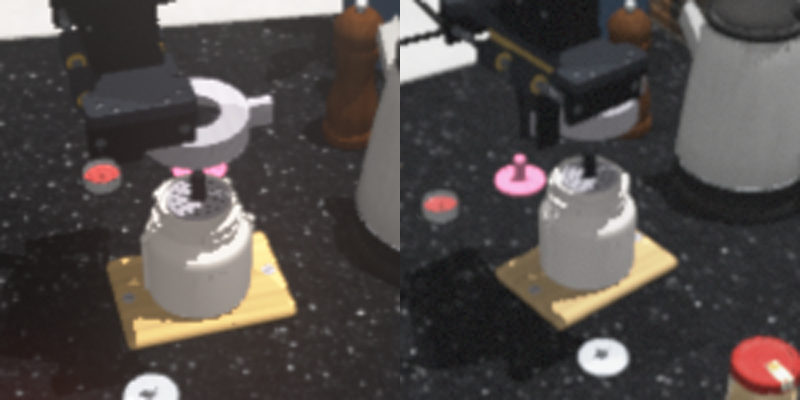

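Band held level above the jar; far ear tip at (262,108) in the side crop. I'll check that against the projected model and lower it.

Run:
```python
from h import *
import pickle;a,b=pickle.load(open('hov.pkl','rb'))
y=np.radians(8.35);d=np.array([np.cos(y),np.sin(y),0]);n=np.array([-d[1],d[0],0]);c=np.array([.4527,-.0337,.1943])+.0553*d
cr=lambda p:(p-[180,120])*2.667
for nm,p in [('eartip top +n',c+.063*d+.005*n+[0,0,.012]),('eartip top -n',c+.063*d-.005*n+[0,0,.012]),('eartip bot -n',c+.063*d-.005*n-[0,0,.012]),('knob top',np.array([.5073,-.0244,.1435]))]: print(nm,cr(proj(a,p)),cr(proj(b,p)))
t=np.linspace(0,6.28,90);P=np.array([cr(proj(a,c+[.043*np.cos(x),.043*np.sin(x),-.012])) for x in t]);print('skirt low',P[:,1].max(),P[:,0].max())
P=np.array([cr(proj(b,c+[.043*np.cos(x),.043*np.sin(x),-.012])) for x in t]);print('skirt low scene',P[:,1].max(),P[:,0].max())
```

```text
eartip top +n [268.0283  93.5814] [239.6759  64.8269]
eartip top -n [271.7676 101.0261] [247.0229  69.1132]
eartip bot -n [271.0944 125.2333] [245.9904  92.0162]
knob top [193.3574 171.3519] [188.2019 148.1214]
skirt low 170.76222445295693 247.19409496052614
skirt low scene 138.7748468989402 237.8167385371662
```

Emit:
{"fn": "jog_arm", "kwargs": {"deltas": [[0, 0, 0, 0, 0.1, 0.5, 250], [0, 0, 0, 0, 0.1, 1.5, 250], [0, 0, 0, 0, 0.1, 3, 250], [0, 0, 0, 0, 0.1, 4, 250], [0, 0, 0, 0, 0.1, 5, 250], [0, 0, 0, 0, 0.1, 5.7, 250], [0, 0, 0, 0, 0.1, 5.7, 250], [0, 0, 0, 0, 0.1, 5.7, 250]]}}

```text
time_s: 16.3
tcp_pos: [0.4522, -0.0316, 0.1902]
tcp_rot: [[-0.989, -0.146, -0.001], [-0.146, 0.989, 0.0], [0.001, 0.0, -1.0]]
contact_force: [0.8, 0.6, -0.3]
width: 0.0095
grasp_force: 50.0
```

```bash
python3 t.py
```

```text
[ 0.4526 -0.0325  0.19  ] [ 0.4522 -0.0316  0.1902] 0.00949683880776057 [-0.0282 -0.0888  0.0235] phi 98.40629215333301 [-0.0008  0.0003 -1.    ] [ -18.1775   27.2818  111.8256    0.0009   40.9418 -116.5844]
```

Run:
```python
from h import *
import pickle;a,b=pickle.load(open('hov.pkl','rb'))
w=pickle.load(open('w2.pkl','rb'))
for nm,s,r0 in [('side',a,(183,199)),('scene',b,(176,192))]:
    p0=proj(s,[.5073,-.0244,.1435]);p1=proj(s,[.5073,-.0244,.1155]);print(nm,p0,p1)
    for r in range(*r0):
        seg=s['img'][r,240:270].mean(1);print(r,seg.astype(int)[4:24])
# knob + disk in top view
g=w['img'].mean(2);m=np.zeros(g.shape,bool);m[125:165,235:265]=True;m&=g<75
v,u=np.nonzero(m);print('knob blob',m.sum(),u.mean(),v.mean(),ray(w,u.mean(),v.mean(),.135))
```

```text
side [252.5    184.2489] [252.8142 193.8609]
183 [127 189 203 192 174 167 162 130 107  92  90  99 145 173 186 213 218 212
 210 216]
184 [104 201 219 219 217 215 211 164  93  64  61  73 136 200 204 215 220 222
 221 212]
185 [ 75 162 207 198 188 164 153 106  64  56  59  60  78 136 159 172 199 215
 215 177]
186 [ 89 112 142 142 138 130 115  75  49  50  53  52  58 100 121 126 139 150
 160 130]
187 [159 142 137 139 138 117  99  65  46  46  46  46  54  92 100 102 110 120
 132 157]
188 [179 160 176 194 200 156 118  73  48  45  46  45  55  89  82  82  99 106
 111 123]
189 [179 205 210 178 201 208 190 115  56  46  46  45  53  89 100 101 103 101
 102 106]
190 [210 212 213 195 210 211 155  87  52  45  46  45  50  80  99 100 103  96
  99 103]
191 [212 187 201 212 213 216 203 128  63  46  46  46  50  79 105  93 112 132
 131 113]
192 [192 155 177 196 185 198 198 122  58  45  45  46  50  80 119 128 131 135
 125 106]
193 [209 205 209 177 156 145 124  79  50  46  47  47  49  70  97 103 101 107
 124 105]
194 [189 179 207 214 211 201 141  86  59  52  51  48  54  80  96  91  77  86
 100 100]
195 [188 16
[... 1089 characters left out ...]
113
 131 123]
185 [208 198 200 177 111  46  29  32  38  59  87  90  86  92  91  88  94 106
 130 193]
186 [205 184 192 155  99  72  71  73  91  90  93  87  85  91  88  87  95 103
 136 218]
187 [188 189 199 171 144 156 162 162 161 128  98  85  85  91  83  87  96 105
 133 213]
188 [186 205 206 184 174 196 203 192 163 120  99  93  88  85  87  95 102 114
 138 220]
189 [199 205 185 174 188 202 195 186 140  92  88  93  92  90  94 104 115 121
 145 227]
190 [179 191 181 186 198 192 167 157 124  88  87  96  98  99 106 116 122 125
 144 226]
191 [195 181 178 175 174 154 129 114 105  98 102 105 108 116 121 127 124 125
 151 218]
knob blob 208 249.72115384615384 144.64423076923077 [ 0.5077 -0.0248  0.135 ]
```

Run:
```python
from h import *
s=snap('side');b=snap('scene');st=sensors.get_state()
y=np.radians(8.4);d=np.array([np.cos(y),np.sin(y),0]);n=np.array([-d[1],d[0],0]);c=np.array(st['tcp_pos'])+[0,0,-.053]+.0553*d
for nm,p in [('tip top -n',c+.063*d-.005*n+[0,0,.012]),('tip bot -n',c+.063*d-.005*n-[0,0,.012]),('tip top +n',c+.063*d+.005*n+[0,0,.012])]:print(nm,proj(s,p),proj(b,p))
t=np.linspace(0,6.28,180)
for z in (-.012,.012):
    P=np.array([proj(s,c+[.043*np.cos(x),.043*np.sin(x),z]) for x in t]);print(z,P.min(0),P.max(0),'hole',proj(s,c+[0,0,.012]))
r=int(proj(s,c+.063*d-.005*n)[1]);x0=int(proj(s,c+.063*d-.005*n)[0])
for k in range(r-5,r+8):print(k,x0-8,s['img'][k,x0-8:x0+8].mean(1).astype(int))
print('skirt right edge');
P=max((proj(s,c+[.043*np.cos(x),.043*np.sin(x),-.008]) for x in t),key=lambda p:p[0]);print(P)
for k in range(int(P[1]),int(P[1])+5):print(k,int(P[0])-8,s['img'][k,int(P[0])-8:int(P[0])+8].mean(1).astype(int))
cv2.imwrite('pics/m.png',np.hstack([cv2.resize(x['img'][150:250,200:300],(400,400),interpolation=cv2.INTER_CUBIC) for x in (s,b)])[:,:,::-1])
```

```text
tip top -n [281.1233 178.0782] [271.2139 165.3636]
tip bot -n [280.8951 186.4174] [270.8568 173.435 ]
tip top +n [279.7838 175.248 ] [268.5513 163.6978]
-0.012 [233.0387 177.4936] [272.3167 203.6025] hole [252.394  181.7553]
0.012 [232.4153 169.2223] [272.394  195.2068] hole [252.394  181.7553]
177 273 [158 195 231 236 234 232 230 180  99  59  55  53  54  52  56  64]
178 273 [233 236 238 237 235 230 223 210 127  63  53  57  54  51  52  54]
179 273 [225 222 217 207 197 182 164 134  87  58  52  62  58  53  53  52]
180 273 [173 142 132 127 124 122 120 110  78  60  56  58  57  54  51  52]
181 273 [142 113 109 108 110 112 112 106  75  60  54  54  55  52  51  51]
182 273 [138 109 106 103 106 109 110 101  73  65  57  51  55  54  53  53]
183 273 [134 108 105 102 104 107 107 103  77  58  52  52  59  67  62  63]
184 273 [115 104 104 101 103 105 105 102  83  60  53  54  74  98  83  62]
185 273 [106 102 102 101 102 101  99  97  78  58  52  53  58  62  57  54]
186 273 [102  97  96  97  95  86  75  66  59  54  51  52  56  57  55  51]
187 273 [84 71 64 62 60 56 54 54 57 55 51 50 55 59 52 49]
188 273 [69 52 50 52 52 50 52 53 53 52 53 54 61 65 56 50]
189 273 [66 50 49 52 51 55 55 53 53 53 55 60 66 71 59 51]
skirt right edge
[272.3294 188.9364]
188 264 [220 217 218 221 220 211 162 124  99  69  52  50  52  52  50  52]
189 264 [220 219 217 219 214 183 136 114  98  66  50  49  52  51  55  55]
190 264 [221 219 216 207 179 139 117 112  97  66  53  50  51  56  82  76]
191 264 [221 215 196 148 124 116 114 111  94  65  53  50  52  70 121 115]
192 264 [210 180 136 116 115 114 114 109  80  57  51  51  59  77  86  73]
```

Emit:
{"fn": "jog_arm", "kwargs": {"deltas": [[0, 0, 0, -0.15, -0.1, 0.2, 250], [0, 0, 0, -0.15, -0.1, 0.5, 250], [0, 0, 0, -0.15, -0.1, 0.7, 250], [0, 0, 0, -0.15, -0.1, 0.9, 250], [0, 0, 0, -0.15, -0.1, 1.1, 250], [0, 0, 0, -0.15, -0.1, 1.2, 250], [0, 0, 0, -0.15, -0.1, 1.2, 250]]}}

```text
time_s: 16.98
tcp_pos: [0.4537, -0.0321, 0.1782]
tcp_rot: [[-0.989, -0.147, -0.001], [-0.147, 0.989, 0.0], [0.001, 0.0, -1.0]]
contact_force: [0.6, 0.3, -0.6]
width: 0.0094
grasp_force: 50.0
```

Emit:
{"fn": "jog_arm", "kwargs": {"deltas": [[0, 0, 0, 0, 0, 0.1, 250], [0, 0, 0, 0, 0, 0.2, 250], [0, 0, 0, 0, 0, 0.3, 250], [0, 0, 0, 0, 0, 0.3, 250]]}}

```text
time_s: 17.32
tcp_pos: [0.4538, -0.0322, 0.1754]
tcp_rot: [[-0.989, -0.147, -0.0], [-0.147, 0.989, 0.0], [0.0, 0.0, -1.0]]
contact_force: [0.1, -0.4, -0.9]
width: 0.0093
grasp_force: 50.0
```

Below both blocking heights (0.180 and 0.177) with no contact. Continuing to 0.165.

Emit:
{"fn": "jog_arm", "kwargs": {"deltas": [[0, 0, 0, 0, 0, 0.2, 250], [0, 0, 0, 0, 0, 0.4, 250], [0, 0, 0, 0, 0, 0.6, 250], [0, 0, 0, 0, 0, 0.8, 250], [0, 0, 0, 0, 0, 0.9, 250], [0, 0, 0, 0, 0, 0.9, 250]]}}

```text
time_s: 17.82
tcp_pos: [0.4538, -0.0321, 0.1662]
tcp_rot: [[-0.989, -0.147, -0.001], [-0.147, 0.989, 0.0], [0.001, 0.0, -1.0]]
contact_force: [-0.5, -0.3, -0.3]
width: 0.0094
grasp_force: 50.0
```

Emit:
{"fn": "jog_arm", "kwargs": {"deltas": [[0, 0, 0, 0, 0, 0.1, 250], [0, 0, 0, 0, 0, 0.15, 250], [0, 0, 0, 0, 0, 0.15, 250]]}}

```text
time_s: 18.07
tcp_pos: [0.454, -0.0322, 0.165]
tcp_rot: [[-0.989, -0.147, 0.0], [-0.147, 0.989, -0.0], [-0.0, -0.0, -1.0]]
contact_force: [-0.1, 1.0, -0.4]
width: 0.0097
grasp_force: 50.0
```

Emit:
{"fn": "jog_arm", "kwargs": {"deltas": [[0, 0, 0, 0, 0, 0, 225], [0, 0, 0, 0, 0, 0, 215], [0, 0, 0, 0, 0, 0, 208], [0, 0, 0, 0, 0, 0, 208], [0, 0, 0, 0, 0, 0, 208]], "newtons": 20}}

```text
time_s: 18.48
tcp_pos: [0.454, -0.0322, 0.1651]
tcp_rot: [[-0.989, -0.147, 0.0], [-0.147, 0.989, -0.0], [-0.0, -0.0, -1.0]]
contact_force: [-0.2, -0.5, 0.3]
width: 0.0156
grasp_force: 0.0
```

Run:
```python
from h import *
st=sensors.get_state();print(st['width'],st['tcp_pos'],st['contact_force'])
s=snap('side')
y=np.radians(8.4);d=np.array([np.cos(y),np.sin(y),0]);n=np.array([-d[1],d[0],0]);c=np.array([.4540,-.0322,0])+.0553*d+[0,0,.112]
for dz in (.008,.004,0,-.004): print(dz,proj(s,c+.063*d-.005*n+[0,0,.012+dz]),proj(s,c+.063*d-.005*n+[0,0,-.012+dz]))
x0,r=proj(s,c+.058*d-.005*n).astype(int)
for k in range(r-9,r+9):print(k,x0-2,s['img'][k,x0-2:x0+8].mean(1).astype(int))
```

```text
0.01560593369442085 [ 0.454  -0.0322  0.1651] [-0.1805 -0.5281  0.276 ]
0.008 [281.6194 184.427 ] [281.3855 192.5537]
0.004 [281.5798 185.8011] [281.3473 193.8811]
0 [281.5405 187.1673] [281.3093 195.201 ]
-0.004 [281.5014 188.5255] [281.2716 196.5134]
182 277 [49 58 93 88 66 64 56 52 54 53]
183 277 [50 52 69 79 69 56 52 51 58 67]
184 277 [ 71  79  98 111  88  61  53  55  74  98]
185 277 [148 163 192 196 131  69  52  53  58  62]
186 277 [234 234 235 230 168  89  54  51  55  56]
187 277 [231 225 221 211 163  93  55  50  55  59]
188 277 [180 149 143 134 109  72  55  54  61  64]
189 277 [120 115 116 114  98  69  57  60  66  71]
190 277 [108 110 111 111  99  69  56  58  58  56]
191 277 [106 108 109 109  97  69  57  54  54  53]
192 277 [105 105 106 106  94  66  56  52  51  51]
193 277 [102 103 105 102  83  62  56  53  51  49]
194 277 [97 97 98 95 71 54 55 58 52 50]
195 277 [75 69 64 60 53 51 54 57 53 53]
196 277 [56 54 51 51 49 49 50 52 55 55]
197 277 [54 53 52 51 50 50 50 50 49 52]
198 277 [51 52 52 51 53 53 51 50 49 54]
199 277 [54 54 52 55 58 58 61 58 53 57]
```

Run:
```python
from h import *
s=snap('side')
print('kettle base near-left',ray(s,313,200,0.0),ray(s,313,192,.02),ray(s,320,160,.12),'base front',ray(s,345,226,0))
for t in np.radians([5,10,16,22,28,34,38]): print(round(np.degrees(t)),round(5.53*(np.cos(t)-1),2),round(5.53*np.sin(t),2))
```

```text
kettle base near-left [0.668  0.0602 0.    ] [0.6683 0.0686 0.02  ] [0.6784 0.0705 0.12  ] base front [ 0.7251 -0.0391 -0.    ]
5 -0.02 0.48
10 -0.08 0.96
16 -0.21 1.52
22 -0.4 2.07
28 -0.65 2.6
34 -0.95 3.09
38 -1.17 3.4
```

Kettle starts at x ≈ 0.66, so the sweep clears it. Turning the ear along the arc.

Emit:
{"fn": "jog_arm", "kwargs": {"deltas": [[0, 0, 5, -0.02, 0.48, 0.02, 208], [0, 0, 10, -0.08, 0.96, 0.05, 208], [0, 0, 16, -0.21, 1.52, 0.08, 208], [0, 0, 22, -0.4, 2.07, 0.12, 208], [0, 0, 28, -0.65, 2.6, 0.15, 208], [0, 0, 34, -0.95, 3.09, 0.18, 208], [0, 0, 38, -1.17, 3.4, 0.2, 208], [0, 0, 38, -1.17, 3.4, 0.2, 208]]}}

```text
time_s: 19.25
tcp_pos: [0.4607, 0.0036, 0.163]
tcp_rot: [[-0.87, 0.494, 0.0], [0.494, 0.87, 0.0], [-0.0, 0.0, -1.0]]
contact_force: [-0.9, -0.4, 0.1]
width: 0.0163
grasp_force: 0.0
```

```bash
cat > t2.py <<'E'
from h import *
st=sensors.get_state();R=np.array(st['tcp_rot']);p=np.array(st['tcp_pos'])
ph=np.degrees(np.arctan2(R[1,1],R[0,1]));v=p[:2]-[.5087,-.0241]
print(p,'phi',ph,'turn',98.4-ph,'pos ang',(188.4-np.degrees(np.arctan2(v[1],v[0])))%360,'r',np.hypot(*v),st['contact_force'],st['wrist_torque'],st['width'],st['grasp_force'],st['qpos'])
E
python3 t2.py
```

```text
[0.4607 0.0036 0.163 ] phi 60.41820773126637 turn 37.981792268733635 pos ang 38.43746205269869 r 0.055403560395371074 [-0.8958 -0.407   0.0774] [-0.0668  0.0676 -0.0153] 0.016296924525618994 0.0 [-13.4925  30.7447 111.9703   0.0125  37.2661 -73.9207]
```

Emit:
{"fn": "jog_arm", "kwargs": {"deltas": [[0, 0, 5, -0.02, 0.48, 0.02, 208], [0, 0, 10, -0.08, 0.96, 0.05, 208], [0, 0, 16, -0.21, 1.52, 0.08, 208], [0, 0, 22, -0.4, 2.07, 0.12, 208], [0, 0, 26, -0.56, 2.42, 0.15, 208], [0, 0, 30, -0.74, 2.77, 0.18, 208], [0, 0, 34, -0.95, 3.09, 0.2, 208], [0, 0, 34, -0.95, 3.09, 0.2, 208]]}}

```text
time_s: 19.92
tcp_pos: [0.4844, 0.0253, 0.161]
tcp_rot: [[-0.446, 0.895, 0.0], [0.895, 0.446, -0.0], [-0.0, 0.0, -1.0]]
contact_force: [0.3, 0.1, -1.0]
width: 0.0161
grasp_force: 0.0
```

Emit:
{"fn": "jog_arm", "kwargs": {"deltas": [[0, 0, 1, 0, 0.1, 0, 208], [0, 0, 2, 0, 0.2, 0, 208], [0, 0, 3, -0.01, 0.29, 0, 208], [0, 0, 3, -0.01, 0.29, 0, 208]]}}

```text
time_s: 20.25
tcp_pos: [0.4854, 0.026, 0.1609]
tcp_rot: [[-0.399, 0.917, -0.003], [0.917, 0.399, -0.001], [0.0, -0.003, -1.0]]
contact_force: [-2.9, -4.8, 1.5]
width: 0.0161
grasp_force: 2.1
```

```bash
python3 t2.py
```

```text
[0.4854 0.026  0.1609] phi 23.490802199139214 turn 74.9091978008608 pos ang 73.48911484429121 r 0.05523218152666407 [-2.8893 -4.8486  1.5333] [-0.7347  0.5024  0.0226] 0.016120365200014086 2.1424666227949274 [-10.0904  32.2104 108.3627  -0.137   39.5921 -33.4755]
```

Emit:
{"fn": "jog_arm", "kwargs": {"deltas": [[0, 0, 0, 0, 0.1, 0, 208], [0, 0, 0, 0, 0.2, 0, 208], [0, 0, 0, 0, 0.2, 0, 208], [0, 0, 0, 0, 0.2, 0, 208]]}}

```text
time_s: 20.58
tcp_pos: [0.486, 0.0263, 0.1608]
tcp_rot: [[-0.4, 0.917, -0.006], [0.917, 0.4, -0.002], [0.001, -0.006, -1.0]]
contact_force: [-6.3, -6.9, 3.5]
width: 0.0164
grasp_force: 3.9
```

```bash
python3 t2.py
```

```text
[0.486  0.0263 0.1608] phi 23.572701419717518 turn 74.82729858028249 pos ang 74.1395424278002 r 0.055293138037885915 [-6.3236 -6.9192  3.4748] [-1.1973  0.9685  0.1275] 0.016444615596101254 3.8650630334905145 [-10.0039  32.284  108.1806  -0.253   39.871  -33.3818]
```

Firm stop reached: 2 mm commanded gave 0.6 mm of motion at 9 N. Backing off, opening and lifting away.

Emit:
{"fn": "jog_arm", "kwargs": {"deltas": [[0, 0, 0, 0, -0.2, 0, 200], [0, 0, 0, 0, -0.5, 0, 190], [0, 0, 0, 0, -0.5, 0, 180], [0, 0, 0, 0, -0.5, 0, 180], [0, 0, 0, 0, -0.5, 0, 180]]}}

```text
time_s: 21.0
tcp_pos: [0.4843, 0.0255, 0.1611]
tcp_rot: [[-0.398, 0.918, 0.001], [0.918, 0.398, 0.0], [-0.0, 0.001, -1.0]]
contact_force: [0.2, 0.9, 0.7]
width: 0.0253
grasp_force: 0.0
```

Emit:
{"fn": "jog_arm", "kwargs": {"deltas": [[0, 0, 0, 0, 0, -1, 180], [0, 0, 0, 0, 0, -3, 180], [0, 0, 0, 0, 0, -6, 180], [0, 0, 0, -1, 0, -10, 180], [0, 0, 0, -4, 0, -13, 180], [0, 0, 0, -7, 0, -14, 180], [0, 0, 0, -8, 0, -14, 180], [0, 0, 0, -8, 0, -14, 180]]}}

```text
time_s: 21.67
tcp_pos: [0.5174, -0.0501, 0.302]
tcp_rot: [[-0.395, 0.919, 0.004], [0.919, 0.395, -0.001], [-0.003, 0.003, -1.0]]
contact_force: [0.6, 0.2, -0.4]
width: 0.0255
grasp_force: 0.0
```

Run:
```python
from h import *
st=sensors.get_state();print(st['tcp_pos'],st['contact_force'])
a=snap('wrist');b=snap('side')
import pickle;pickle.dump((a,b),open('fin.pkl','wb'))
cv2.imwrite('pics/n.png',np.hstack([cv2.resize(a['img'][30:270,120:410],(480,397),interpolation=cv2.INTER_CUBIC),cv2.resize(b['img'][150:250,210:290],(318,397),interpolation=cv2.INTER_CUBIC)])[:,:,::-1])
```

```text
[ 0.5174 -0.0501  0.302 ] [ 0.5731  0.1563 -0.3942]
```

View pics/n.png

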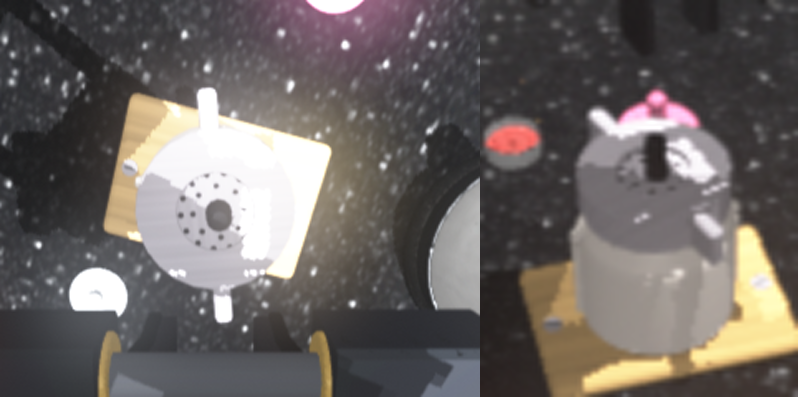

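The final view shows the ears running from (207,90) to (224,320), i.e. at -62.5° against the jar's +8.4°. That is about 71° turned. The band is flush and the disk's knob at (218,214) is centred in the hole. The arm is clear, so I hand in.

```bash
python3 -c "
from station import job
print(job.hand_in())"
```

```text
the job is handed in; nothing more can be done
None
```

The job is handed in: the disk lies flat in the jar's mouth and the band is turned about 71° clockwise to its stop. I could see no bystander disturbed, and the hand-in returned no verdict.

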